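Hex bar into the lever collet, up to the stop

TASK

Three plain aluminium bar ends lie in the notched wooden rest; the collet fixture bolted to the bench has a six-sided bore and its lever stands open. Take the thick hexagonal bar (not the round one, not the slim hexagonal one) and feed it straight into the collet until you feel it meet the depth stop hidden inside: fully home on it, but gently, for the stop is held by friction only and must not be shoved out of its setting. Let go, then swing the ball lever over as far as it goes, so that the collet grips the bar there. Leave the other bars and the things round about where they are.

Things in the scene. Friction and masses are not known exactly. Their poses are not given: they have to be found in the camera images.
- fixture: Grey collet fixture, bolted down; foot 124 x 108 mm. Origin: middle of its underside, on the worktop. x: along the level collet axis in the feeding direction (the mouth faces -x), y left of that, z up. Axis 95 mm above the worktop; housing 76 mm wide, 14 to 118 mm behind the mouth. Three leaves grip the bar as the lever shuts. In the open collet a bar droops slightly and stays.
- collet_mouth (a point): Centre of the collet face, on the axis, 64.5 mm before the fixture's origin. Hexagonal bore, corner at top, flats left and right, 21.2 to 21.8 mm across flats while open, 2 mm lead-in. The depth stop inside is unseen, unmeasured and differs: 36 to 72 mm behind the mouth. Until then little drag (more if the bar bears sideways), then firm; 4 to 8 N seats it. From 12 N the stop shifts.
- lever_knob (a point): Centre of the black 26 mm ball on the clamping lever, on a 10 mm steel rod. It moves on a circle of 100 mm radius about the collet's axis, in the upright plane 66.5 mm behind the mouth, clear of the housing.
- lever (a joint): Angle of the clamping lever about the collet's axis, rad. 0: open, leaning 0.72 from upright towards the fixture's +y; it grows as the ball goes up, over the top and down towards -y, to its end stop at 1.5 (closed). Starts at 0 to 0.2. Stiff: 5 to 20 N at the ball, most at the start and as the collet bites (from about 0.7); it stays where it is left.
- hex_bar_centre (a point): Centre of the thick hexagonal aluminium bar: 20 mm across flats, 190 mm long, both ends alike with 1.5 mm chamfers, about 0.18 kg. x runs along the bar, z up as it lies: level, a corner down in a notch of the rest, two flats upright left and right, its axis 51.5 mm above the worktop. Its middle 80 mm are free all round.
- bar_rest: Wooden rest, fixed: 134 x 184 x 13 mm base board (origin under its middle; x along the bars, y across) with two notched rails 100 mm apart, 18 mm thick, 53 mm high. It holds three bars side by side, 58 mm apart; which bar lies in which notch differs.
- round_bar_centre (a point): Centre of the round aluminium bar, 20 mm in diameter, 190 mm long, in another notch of the rest. x along the bar. To be left alone.
- slim_bar_centre (a point): Centre of the slim hexagonal aluminium bar, 14 mm across flats, 190 mm long, in another notch of the rest. x along the bar. To be left alone.
- caliper: Steel vernier caliper lying flat on the worktop towards the robot, 215 mm long, 78 mm over its jaws, 7 mm thick; origin under its middle. To be left alone.
- mug: Dark red steel mug with a handle, 96 mm high, standing between the bar rest and the back wall; origin on its underside. To be left alone.

How it is judged:
By the outcome, as a careful person would: the job done as asked, in the order asked, and still so for the second after the job is handed in, with the robot touching nothing.
It also fails if it takes over 64 s, if anything falls off the work surface, if the arm or the gripper's body presses on something with over 40 N, if the wrist force passes 120 N, or if a joint passes its speed limit or range.

ROBOT

A 6-joint arm with a two-finger parallel gripper is mounted at the origin on a cart in front of the work surface, level with it; the furniture and walls round the work are solid. World frame = base frame: x ahead of the robot, y to its left, z up, the work surface at z = 0. Lengths are in m, angles in rad, forces in N, time in s.
With the tool pointing down it reaches from about 0.325 to 0.775 m from the base axis. Payload 5.5 kg.
Tool frame: the origin (TCP) lies between the finger pads; the fingertips stand 22 mm ahead of it and the grasp point (between the pads) lies 3 mm ahead of it; z points along the fingers, y is the line along which they close (so a half turn about z gives the same grasp; the last joint's range is limited). The gripper opens to 88 mm and grips with 3 to 60 N. Pads are 20 mm wide; open, the fingers measure 115 mm over their backs; the gripper's body (75 mm by 178 mm) begins 61 mm behind the grasp point.
Start: joints at [1.273, 0.091, 1.231, -0, 1.82, -0.057], TCP at [0.143, 0.583, 0.245] pointing down, gripper open.
Joint ranges: [-2.87, 2.87], [-0.86, 2.18], [0.17, 2.46], [-1.51, 4.65], [0.06, 2.69], [-2.65, 2.65]. Speed limits (rad/s): [2.57, 2.57, 3.01, 3.14, 3.14, 3.14].

INTERFACE

Orientations are given as a rotation vector (axis times angle).
In Python, from plant import r gives the robot as it stands.
- The arm moves only by the tool play_rows, never from a script. Its argument "plan" is a list of rows, each a list of 6 numbers: the shift along the tool's x, y, z in mm, then the turn, a rotation vector about the tool's x, y, z in degrees. A call has 1 to 10 rows; each row shifts and turns the commanded pose from where the row before left it, along the tool's axes as they then stand; what a row does not reach is not made up. A row lasts 1/12 s, in which the tool goes at most 41.7 mm and 7.16 degrees, less where a joint would pass 70% of its speed; a pose out of reach is approached as far as the arm can. A call with a gripper value outside its range is refused whole. "fingers" is the closure in counts, from 0 (fully open) to 255 (shut), set as the call begins (left out, the last holds). The fingers move at their own pace and stop on an object; "newtons" is the grip in N (left out, the last holds). Time passes only in rows, so rows that do not move let the fingers close. It gives the time, the measured TCP pose, the force, the opening and the grip force at its end, in the units of the state.
- r.read_state(): the state, without advancing time (a new reading comes with each control period).
- r.capture(name): name is "scene" or "top" or "wrist"; returns a dict with "frame" (480x640x3 uint8, red, green, blue), "z_map" (480x640 float32, m along the optical axis (not along the pixel's ray), 0 where there is no reading), "camera_matrix" (3x3 intrinsics, pixels), "k1" (the pictures are not rectified: a ray, as slopes to the right and down, at radius r is drawn at 1 + k1 r^2 times it, then the intrinsics apply), "R" (3x3) and "t" (3): a world point X has camera coordinates R X + t. Camera axes: x right, y down, z forward; pixel columns grow to the right and rows downward; lengths in m; the calibration is good to about 2 mm. A picture is of the moment at which its call begins.
- r.hand_in(): hands the job in; it is judged then, once.
The state is a dict: "time": time; "joint_pos": joint angles; "dq": joint speeds; "effort": joint torques, N m; "tcp_pos": TCP position; "ee_rot": TCP orientation; "contact_force": force on the tool from outside, world axes, zero at the start; "moment": the same for the moment, N m; "opening": opening from 0.0 (shut) to 1.0 (fully open); "grip_force": force on a finger pad.
Only numpy, scipy, OpenCV 4.12 (cv2) and the standard library are available. Lean on these libraries where they do the work, as an engineer would, in place of code of your own. Each camera call takes 0.05 s, during which the arm holds its last target. There are 200 camera calls.

## Working session

There is one attempt and no reset: what is moved stays moved. The work goes in short steps, Python scripts to look and compute and a tool call to move; the robot and the scene stay as the last step left them, time stands still between calls to the robot, and variables do not carry over. Pictures are saved under pics/ and viewed, at most 13 in all, crops included, and the job is handed in when it is done.

Besides the shell and the picture viewer there is one more tool, called after "Request:" as name(argument=value, ...) on one line, values as JSON. play_rows: Moves the arm, as the interface text tells. Its arguments: {"type":"object","properties":{"plan":{"type":"array","items":{"type":"array","items":{"type":"number"}}},"fingers":{"type":"number"},"newtons":{"type":"number"}},"required":["plan"]}

```bash
mkdir -p pics; ls; cat > h.py <<'E'
import numpy as np, cv2, pickle
from plant import r
from scipy.spatial.transform import Rotation as Ro
def cloud(c):
    K=c["camera_matrix"];h,w=c["z_map"].shape
    u,v=np.meshgrid(np.arange(w),np.arange(h))
    d=np.stack([(u-K[0,2])/K[0,0],(v-K[1,2])/K[1,1]],-1);s=d.copy()
    for _ in range(8): s=d/(1+c["k1"]*(s**2).sum(-1,keepdims=True))
    z=c["z_map"][...,None];p=np.concatenate([s*z,z],-1)
    return (p-c["t"])@c["R"]   # R^T (p-t)
def snap(n,tag):
    c=r.capture(n);pickle.dump(c,open(f"pics/{tag}.pkl","wb"))
    cv2.imwrite(f"pics/{tag}.png",c["frame"][...,::-1]);return c
E
python3 - <<'E'
from h import *
for n in("scene","top"):
    c=snap(n,n+"0");P=cloud(c);print(n,c["camera_matrix"],c["k1"],-c["R"].T@c["t"],c["R"])
print(r.read_state())
E
```

```text
pics
scene [[475.21292585   0.         316.4669012 ]
 [  0.         475.21292585 248.49118524]
 [  0.           0.           1.        ]] 0.009923233179784332 [ 0.08401918 -0.32990008  0.62859749] [[ 0.73865614 -0.6739323   0.01422532]
 [-0.4013817  -0.45668831 -0.79393232]
 [ 0.54155317  0.5807332  -0.60783971]]
top [[604.70180636   0.         323.82854723]
 [  0.         604.70180636 236.60477122]
 [  0.           0.           1.        ]] -0.20259412598933196 [0.36816447 0.16851289 1.39126353] [[-0.00997658 -0.99981007  0.01674213]
 [-0.99174549  0.00775292 -0.12798738]
 [ 0.12783327 -0.01788081 -0.99163447]]
{'time': 0.1, 'joint_pos': array([ 1.27327185e+00,  9.17766048e-02,  1.23175147e+00, -1.57538579e-05,
        1.81983233e+00, -5.67279726e-02]), 'dq': array([-0.00052676,  0.00029183, -0.00213162,  0.00041876, -0.0021055 ,
        0.00098068]), 'effort': array([ 1.69426356e-03, -4.47857273e+01, -4.07571995e+01,  7.00232852e-02,
        2.84729234e-02, -1.37897164e-04]), 'tcp_pos': array([0.14303916, 0.58245683, 0.24363201]), 'ee_rot': array([-3.77299398e-01, -3.11855408e+00,  2.73730449e-03]), 'contact_force': array([-0.23532012, -0.3681656 ,  0.39091237]), 'moment': array([ 0.02941958, -0.00819575,  0.04627555]), 'grip_force': 0.0, 'opening': 1.001057729278668}
```

View pics/scene0.png

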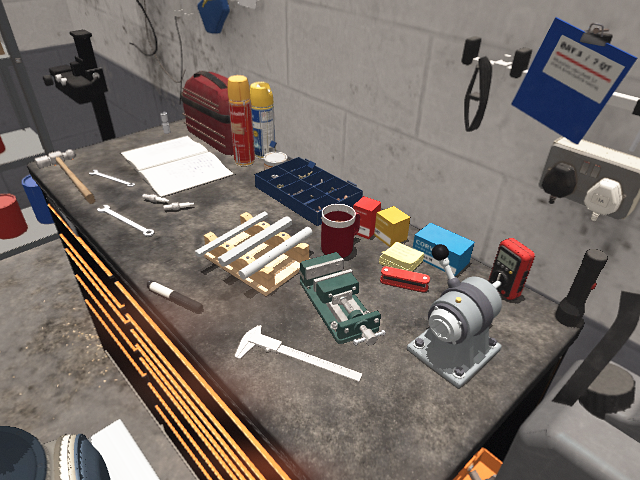

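View pics/top0.png

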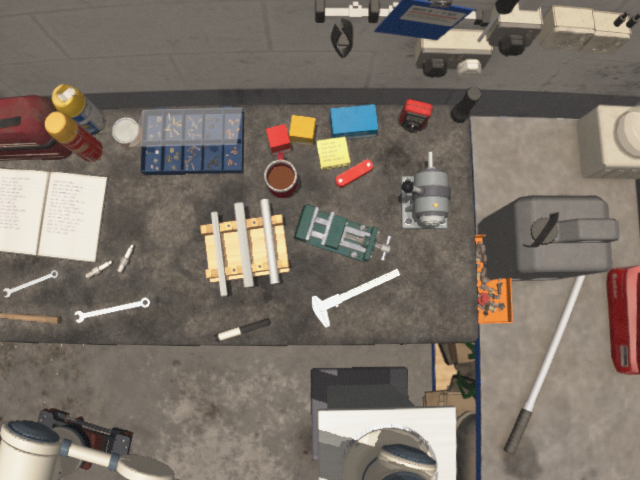

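The scene shows the rest with three bars (around (255,245)) and the fixture at (455,330), knob at (440,253). In the top view the fixture is at (425,200), with its mouth towards the robot, and the bars are at u≈218, 243 and 269.

```bash
python3 - <<'E'
from h import *
S=cv2.imread("pics/scene0.png");T=cv2.imread("pics/top0.png")
z=lambda im,x,y,w,h,k:cv2.resize(im[y:y+h,x:x+w],None,fx=k,fy=k,interpolation=cv2.INTER_CUBIC)
a=z(S,190,195,130,100,3);b=z(S,395,235,130,155,3);c=z(T,195,190,100,110,3)[:300];d=z(T,390,140,80,100,4)
cv2.imwrite("pics/m1.png",np.hstack([a,c[:300,:300]]));
e=np.zeros((465,800,3),np.uint8);e[:465,:390]=b;e[:400,400:720]=d;cv2.imwrite("pics/m2.png",e)
c=pickle.load(open("pics/top0.pkl","rb"));P=cloud(c)
print(P[237:240,600-360:250], P[197,425],P[187,407])
# bars: top points z>.055 near rest
x,y,zz=P[...,0],P[...,1],P[...,2]
m=np.zeros(x.shape,bool);m[195:300,200:292]=1;m&=(zz>.050)&(zz<.08)
n,l,st,ce=cv2.connectedComponentsWithStats(m.astype(np.uint8))
for i in range(1,n):
    if st[i,4]>100:
        q=P[l==i];o=q.mean(0);v=np.linalg.svd((q-o)[:,:2],full_matrices=False)[2][0];s=(q-o)[:,:2]@v;t=(q-o)[:,:2]@[-v[1],v[0]]
        print(st[i],o,np.degrees(np.arctan2(v[1],v[0])),np.percentile(s,[0.5,99.5]),np.percentile(t,[2,98]),np.percentile(q[:,2],[5,50,95]),(q[:,:2].mean(0)))
E
```

```text
[[[0.54084894 0.3313939  0.05615108]
  [0.54029797 0.32865528 0.06027625]
  [0.54003116 0.32619161 0.06220491]
  [0.53946073 0.32346023 0.06648203]
  [0.54073683 0.32239009 0.05647786]
  [0.54026017 0.31974679 0.06003001]
  [0.5404923  0.31772954 0.05809954]
  [0.54101176 0.31595141 0.0539456 ]
  [0.54627086 0.31814171 0.01311664]
  [0.54670544 0.31620549 0.00961423]]

 [[0.53777703 0.33058915 0.06260609]
  [0.53794406 0.32853185 0.06116251]
  [0.53832572 0.32666973 0.05803699]
  [0.53760868 0.32379085 0.0635201 ]
  [0.53824619 0.32215434 0.05838922]
  [0.53804101 0.31975099 0.05986179]
  [0.53878645 0.31818693 0.0538835 ]
  [0.53898039 0.31612683 0.05222717]
  [0.54428698 0.31841311 0.01048813]
  [0.54428849 0.31611487 0.01033586]]

 [[0.53624188 0.33125076 0.05704212]
  [0.53601348 0.32880919 0.05871916]
  [0.53524599 0.325866   0.06467683]
  [0.53523296 0.32364372 0.06464477]
  [0.5361759  0.32229685 0.057021  ]
  [0.53551971 0.31948249 0.06209629]
  [0.53604127 0.31773237 0.0578177 ]
  [0.53587859 0.31536933 0.05897369]
  [0.54138069 0.31789596 0.0151253 ]
  [0.54249219 0.31654861 0.00615318]]] [ 0.61520914 -0.07239735  0.12679555] [ 0.62571304 -0.02536926  0.18072732]
[254 199  25  85 798] [0.52576005 0.26828185 0.05846843] -174.9826251799984 [-0.09995448  0.0878552 ] [-0.02755679  0.01271974] [0.05216719 0.0587083  0.06451687] [0.52576005 0.26828185]
[235 202  19  86 803] [0.52399393 0.3226239  0.05961344] -172.67671430779944 [-0.09519677  0.09365608] [-0.01037951  0.00968475] [0.05384362 0.05967057 0.06504263] [0.52399393 0.3226239 ]
[211 211  16  86 487] [0.50302783 0.3793217  0.05420954] -172.78773819932155 [-0.09756711  0.09202682] [-0.00710597  0.00673216] [0.05056163 0.05400477 0.05875304] [0.50302783 0.3793217 ]
```

View pics/m1.png

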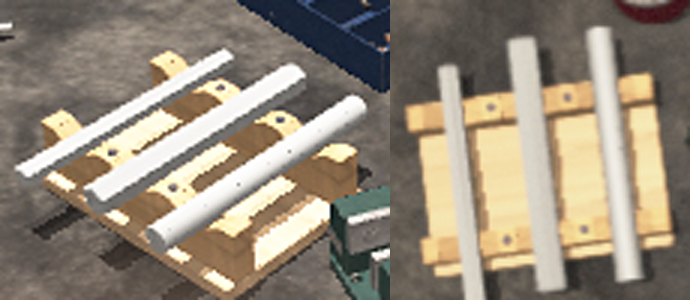

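View pics/m2.png

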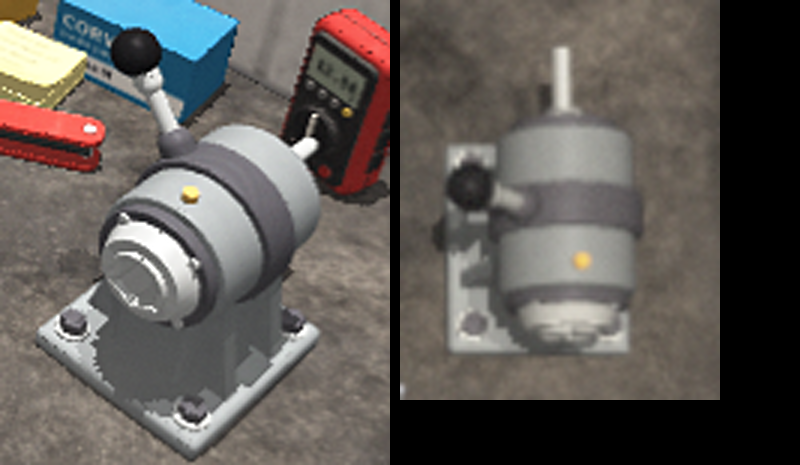

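Middle bar (thick, flat top edges) is the thick hexagon; left is slim, right is round. The fixture's mouth is at (425,225) in the top view, with the axis nearly along world x. I'll fit the housing now.

```bash
cat > fit.py <<'E'
from h import *
from scipy.optimize import least_squares
def fit(P,x0=None,lo=.565,hi=.66):
    q=P.reshape(-1,3);q=q[(q[:,2]>.075)&(q[:,2]<.15)&(abs(q[:,1]+.075)<.06)&(q[:,0]>lo)&(q[:,0]<hi)]
    def f(p):  # y at x=.6, yaw, axis z ; radius fixed
        y,a,z,R=p;d=(q[:,1]-y)*np.cos(a)-(q[:,0]-.6)*np.sin(a)
        return np.hypot(d,q[:,2]-z)-R
    s=least_squares(f,[-.075,0,.095,.038],loss="soft_l1",f_scale=.002)
    return s.x,len(q),np.median(abs(s.fun))
if __name__=="__main__":
    for n in("scene0","top0"):
        c=pickle.load(open(f"pics/{n}.pkl","rb"));P=cloud(c)
        for lo,hi in((.565,.66),(.57,.6),(.63,.655)):
            s,k,e=fit(P,None,lo,hi);print(n,s[0],np.degrees(s[1]),s[2:],k,e)
        q=P.reshape(-1,3);q=q[(abs(q[:,1]+.075)<.1)&(q[:,0]>.5)&(q[:,0]<.7)]
        ft=q[(q[:,2]>.006)&(q[:,2]<.022)];print("foot",np.percentile(ft[:,:2],[1,3,97,99],axis=0).round(4).tolist())
        fr=q[(q[:,2]>.085)&(q[:,2]<.106)&(abs(q[:,1]+.075)<.02)];print("front",len(fr),np.percentile(fr[:,0],[2,5,10,20,50]).round(4) if len(fr) else 0)
        kb=q[q[:,2]>.16];print("knob",len(kb),kb.mean(0),kb.max(0),kb.min(0))
E
python3 fit.py
```

```text
scene0 -0.0951667742485489 -4.7771656841926 [0.10494323 0.03046663] 3143 0.0035397893358391705
scene0 -0.10443129663788624 -30.26936899306792 [0.10436669 0.02621952] 1227 0.002791538417499774
scene0 -0.1032630432651665 18.467115124528295 [0.09427488 0.04326804] 439 0.001189233036209228
foot [[0.5547, -0.1474], [0.564, -0.1469], [0.6696, -0.0412], [0.6798, 0.022]]
front 187 [0.562  0.5628 0.5634 0.5647 0.5685]
knob 266 [ 0.62436268 -0.03394794  0.17523598] [ 0.6378558  -0.0181224   0.18637655] [ 0.61576207 -0.04696565  0.16020181]
top0 -0.0922767621029238 1.6724717280409023 [0.09645535 0.03608318] 1504 0.0027594424966750804
top0 -0.08680277552393027 23.302510844581995 [0.09753006 0.03172649] 470 0.00268995253823312
top0 -0.08438880997832894 -10.312910364721656 [0.09525018 0.03847563] 349 0.0022838803009241973
foot [[0.5251, -0.1511], [0.5642, -0.1403], [0.6859, -0.0371], [0.6884, -0.0074]]
front 109 [0.5627 0.5647 0.5663 0.5711 0.614 ]
knob 136 [ 0.62861986 -0.0272503   0.17723265] [ 0.64212329 -0.01468926  0.18674621] [ 0.61672547 -0.04516334  0.16023702]
```

```bash
cat >> h.py <<'E'
def rel(p,yaw=None,tilt0=True):
    "shift (tool axes, mm) and turn (deg) to TCP p with tool x at world yaw (deg), z down"
    s=r.read_state();R=Ro.from_rotvec(s["ee_rot"]);d=R.inv().apply(np.array(p)-s["tcp_pos"])*1e3
    print("t",s["time"],"tcp",s["tcp_pos"].round(4),"x-axis yaw",np.degrees(np.arctan2(*R.apply([1,0,0])[1::-1])).round(2),"down",R.apply([0,0,1]).round(4))
    print("F",s["contact_force"].round(2),"M",s["moment"].round(2),"open",round(s["opening"]*88,1),"grip",s["grip_force"])
    if yaw is not None:
        a=np.radians(yaw);G=Ro.from_matrix(np.array([[np.cos(a),np.sin(a),0],[np.sin(a),-np.cos(a),0],[0,0,-1]]))
        print("turn",np.degrees((R.inv()*G).as_rotvec()).round(2))
    print("shift",d.round(2))
E
python3 -c "
from h import *
rel([.524,.3226,.2],187.3)"
```

```text
t 0.1 tcp [0.143  0.5825 0.2436] x-axis yaw 166.2 down [-5.0e-04 -1.7e-03 -1.0e+00]
F [-0.24 -0.37  0.39] M [ 0.03 -0.01  0.05] open 88.1 grip 0.0
turn [-1.00e-01 -2.00e-02 -2.11e+01]
shift [-431.94 -161.43   43.88]
```

Request:
play_rows(plan=[[-20,-8,2,0,0,0],[-34,-13,3,0,0,0],[-36,-13,4,0,0,0],[-36,-13,4,0,0,0],[-36,-13,4,0,0,0],[-36,-13,4,0,0,0],[-36,-13,4,0,0,0],[-36,-13,4,0,0,0],[-36,-13,4,0,0,0],[-36,-13,4,0,0,0]], fingers=139)

```text
time: 0.93
tcp_pos: [0.4466, 0.3783, 0.207]
ee_rot: [-0.377, -3.118, 0.001]
contact_force: [0.2, 0.5, -0.6]
opening: 0.45
grip_force: 0.0
```

Request:
play_rows(plan=[[-36,-13,4,0,0,0],[-36,-13,3,0,0,0],[-20,-8,0,0,0,-5],[0,0,0,0,0,-6],[0,0,0,0,0,-6],[0,0,0,0,0,-4.1],[0,0,0,0,0,0],[0,0,0,0,0,0]])

```text
time: 1.6
tcp_pos: [0.5265, 0.3247, 0.2001]
ee_rot: [0.196, -3.135, 0.001]
contact_force: [0.4, -0.2, -0.4]
opening: 0.453
grip_force: 0.0
```

```bash
python3 - <<'E'
from h import *
rel([.524,.3226,.2],187.3)
c=snap("wrist","w1")
print(c["camera_matrix"],c["k1"],-c["R"].T@c["t"],c["R"])
P=cloud(c);x,y,zz=P[...,0],P[...,1],P[...,2]
m=(zz>.05)&(zz<.08)&(abs(x-.52)<.13)&(abs(y-.32)<.12)
n,l,st,ce=cv2.connectedComponentsWithStats(m.astype(np.uint8))
for i in range(1,n):
    if st[i,4]>800:
        q=P[l==i];q=q[:,:];o=np.median(q,0);v=np.linalg.svd((q-q.mean(0))[:,:2],full_matrices=False)[2][0];s=(q-o)[:,:2]@v;t=(q-o)[:,:2]@[-v[1],v[0]]
        print(st[i],o,np.degrees(np.arctan2(v[1],v[0])),np.percentile(s,[0.5,99.5]),np.percentile(t,[2,98]),np.percentile(q[:,2],[5,50,95]))
E
```

```text
t 1.6 tcp [0.5265 0.3247 0.2001] x-axis yaw -172.83 down [-8.e-04 -4.e-04 -1.e+00]
F [ 0.41 -0.18 -0.38] M [-0.03 -0.04  0.05] open 39.9 grip 0.0
turn [-0.02 -0.05 -0.13]
shift [ 2.78 -1.76  0.1 ]
[[393.71298203   0.         319.25167497]
 [  0.         393.71298203 241.42057386]
 [  0.           0.           1.        ]] 0.02599126370115287 [0.4477829  0.31543488 0.34010127] [[-1.25397928e-01  9.92106513e-01 -1.60038550e-04]
 [ 9.51488096e-01  1.20309620e-01  2.83188979e-01]
 [ 2.80972885e-01  3.53590365e-02 -9.59064115e-01]]
[ 381   77   30  235 4241] [0.47977535 0.37490413 0.05400433] 7.882755324795957 [-0.06933013  0.09643011] [-0.00661682  0.00699579] [0.05162841 0.05400433 0.05623863]
[ 216   95   40  228 5661] [0.50306365 0.26342428 0.05987311] 6.893838157015047 [-0.06655631  0.09468652] [-0.01037679  0.00787526] [0.05386196 0.05987311 0.06175095]
[ 301   95   30  253 6764] [0.51050563 0.32118212 0.0600994 ] 7.495022045855072 [-0.0812929   0.10577986] [-0.00987248  0.00928185] [0.05729617 0.0600994  0.06293211]
[257 146  38  26 823] [0.47454539 0.28711152 0.05252774] 95.9261601183352 [-0.0125564   0.01179554] [-0.00881513  0.00870657] [0.05033776 0.05252774 0.05406533]
[338 146  37  26 808] [0.46721866 0.34437553 0.05253393] 96.40865385005651 [-0.01226676  0.01192405] [-0.00889058  0.00861442] [0.05042491 0.05253393 0.05408241]
```

View pics/w1.png

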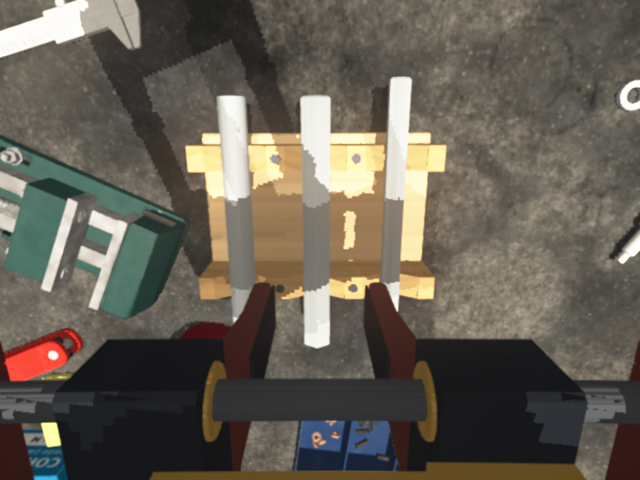

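The wrist view shows the thick hex bar centred between the fingers (column ≈316) with its neighbours clear of the finger backs, so I'll descend and grip.

Request:
play_rows(plan=[[3.7,-1.6,6,0,0,-0.2],[0,0,20,0,0,0],[0,0,25,0,0,0],[0,0,25,0,0,0],[0,0,25,0,0,0],[0,0,20,0,0,0],[0,0,15,0,0,0],[0,0,9.6,0,0,0],[0,0,0,0,0,0],[0,0,0,0,0,0]])

```text
time: 2.48
tcp_pos: [0.5229, 0.3227, 0.0549]
ee_rot: [0.205, -3.134, 0.0]
contact_force: [-0.6, -0.4, 0.1]
opening: 0.458
grip_force: 0.0
```

Request:
play_rows(plan=[[0,0,0,0,0,0],[0,0,0,0,0,0],[0,0,0,0,0,0],[0,0,0,0,0,0],[0,0,0,0,0,0],[0,0,0,0,0,0]], fingers=255, newtons=30)

```text
time: 2.98
tcp_pos: [0.524, 0.3218, 0.0565]
ee_rot: [-0.204, 3.133, -0.002]
contact_force: [0.5, -4.8, 4.6]
opening: 0.225
grip_force: 30.0
```

Request:
play_rows(plan=[[0,0,0,0,0,0],[0,0,-5,0,0,0],[0,0,-15,0,0,0],[0,0,-25,0,0,0],[0,0,-25,0,0,0],[0,0,-25,0,0,0],[0,0,-25,0,0,0],[0,0,-20,0,0,0],[0,0,0,0,0,0],[0,0,0,0,0,0]])

```text
time: 3.82
tcp_pos: [0.5235, 0.3233, 0.196]
ee_rot: [-0.206, 3.133, 0.002]
contact_force: [-0.0, 0.6, -3.0]
opening: 0.225
grip_force: 30.0
```

```bash
python3 - <<'E'
from h import *
rel([.45,-.092,.195],180)
c=snap("wrist","w2");P=cloud(c)
# bar in hand: points in tool frame
s=r.read_state();R=Ro.from_rotvec(s["ee_rot"]);q=R.inv().apply(P.reshape(-1,3)-s["tcp_pos"])
m=(abs(q[:,1])<.014)&(abs(q[:,2])<.025)&(abs(q[:,0])<.12)&(q[:,0]>.015)
b=q[m];print(len(b),b.min(0),b.max(0))
for lo in(.02,.04,.06,.08):
    k=b[(b[:,0]>lo)&(b[:,0]<lo+.02)];print(lo,len(k),np.median(k,0),np.percentile(k[:,1],[2,98]),np.percentile(k[:,2],[5,50,95]))
E
```

```text
t 3.8167 tcp [0.5235 0.3233 0.196 ] x-axis yaw -172.48 down [ 0.002   0.0017 -1.    ]
F [-0.    0.6  -3.04] M [0.03 0.02 0.  ] open 19.8 grip 29.999246496590786
turn [0.09 0.12 7.52]
shift [ 1.2725e+02 -4.0210e+02  1.4000e-01]
12804 [ 0.01500326 -0.00898305 -0.01044519] [ 0.09473449  0.01115953 -0.00080237]
0.02 2721 [ 0.03036653  0.00123811 -0.00562491] [-0.00849395  0.01064576] [-0.0083452  -0.00562491 -0.00289253]
0.04 3083 [ 0.05026573  0.00088196 -0.00565383] [-0.00848553  0.01063017] [-0.0082341  -0.00565383 -0.0028312 ]
0.06 3530 [ 0.07037552  0.0011853  -0.00565165] [-0.00851779  0.01061521] [-0.00838479 -0.00565165 -0.00281091]
0.08 2829 [ 0.08740109  0.0011662  -0.00554026] [-0.00846484  0.0105398 ] [-0.0083637  -0.00554026 -0.00267068]
```

Request:
play_rows(plan=[[8,-20,0,0,0,0],[13,-35,0,0,0,0],[14,-38,0,0,0,0],[14,-38,0,0,0,0],[14,-38,0,0,0,0],[14,-38,0,0,0,0],[14,-38,0,0,0,0],[14,-38,0,0,0,0],[14,-38,0,0,0,0],[14,-38,0,0,0,0]])

```text
time: 4.7
tcp_pos: [0.4366, -0.0519, 0.1924]
ee_rot: [0.206, -3.131, -0.002]
contact_force: [1.6, -0.1, -1.0]
opening: 0.228
grip_force: 30.0
```

Request:
play_rows(plan=[[10,-28,0,0,0,0],[4,-12,0,0,0,3],[0,0,0,0,0,4.5],[0,0,0,0,0,0],[0,0,0,0,0,0],[0,0,0,0,0,0]])

```text
time: 5.2
tcp_pos: [0.4293, -0.0915, 0.1937]
ee_rot: [0.005, -3.14, -0.001]
contact_force: [-0.1, -0.2, -2.8]
opening: 0.227
grip_force: 30.0
```

```bash
python3 - <<'E'
from h import *
rel([.44,-.092,.195],180)
c=snap("wrist","w3");P=cloud(c)
s=r.read_state();print(s["tcp_pos"])
np.savez("pics/w3.npz",P=P,p=s["tcp_pos"],e=s["ee_rot"])
E
```

```text
t 5.2 tcp [ 0.4293 -0.0915  0.1937] x-axis yaw -179.83 down [-2.1e-03  9.0e-04 -1.0e+00]
F [-0.05 -0.16 -2.76] M [-0.01  0.04  0.01] open 20.0 grip 29.999460572144017
turn [ 0.05 -0.12  0.17]
shift [-10.73  -0.54  -1.35]
[ 0.42942335 -0.09142957  0.19405633]
```

View pics/w3.png

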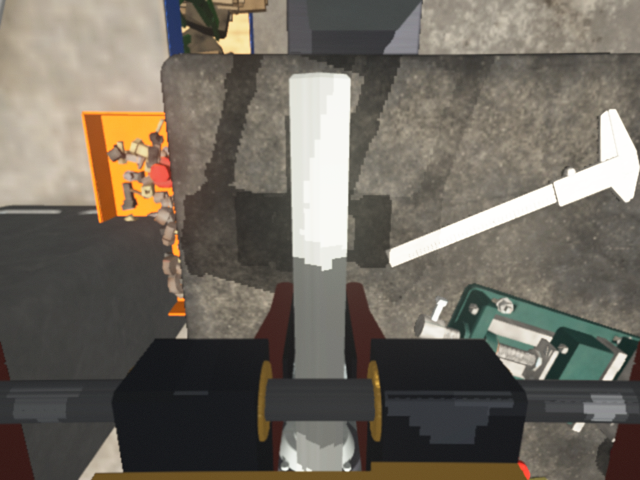

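```bash
python3 - <<'E'
from h import *
print(r.read_state()["joint_pos"].round(3))
rel([.50,-.16,.25],0)
E
```

```text
[-0.287 -0.352  1.725  0.     1.77  -1.861]
t 5.25 tcp [ 0.4294 -0.0914  0.1941] x-axis yaw -179.84 down [-1.4e-03  6.0e-04 -1.0e+00]
F [ 0.42 -0.14 -2.1 ] M [ 0.03 -0.01 -0.05] open 19.4 grip 29.99948229873553
turn [ 1.3000e-01  5.0000e-02 -1.7984e+02]
shift [-70.3  -68.73 -56.09]
```

Request:
play_rows(plan=[[0,0,-28,0,0,0],[-18,-17,-28,0,0,0],[-26,-26,0,0,0,0],[-26,-26,0,0,0,0],[0,0,0,0,0,5],[0,0,0,0,0,7],[0,0,0,0,0,7],[0,0,0,0,0,7],[0,0,0,0,0,7],[0,0,0,0,0,7]])

```text
time: 6.08
tcp_pos: [0.4999, -0.1603, 0.2505]
ee_rot: [-1.079, -2.95, -0.0]
contact_force: [-0.0, -0.2, -1.0]
opening: 0.222
grip_force: 30.0
```

Request:
play_rows(plan=[[0,0,0,0,0,7],[0,0,0,0,0,7],[0,0,0,0,0,7],[0,0,0,0,0,7],[0,0,0,0,0,7],[0,0,0,0,0,7],[0,0,0,0,0,7],[0,0,0,0,0,7],[0,0,0,0,0,7],[0,0,0,0,0,7]])

```text
time: 6.92
tcp_pos: [0.4998, -0.1602, 0.2506]
ee_rot: [-2.576, -1.798, 0.0]
contact_force: [-0.5, 0.2, -1.7]
opening: 0.223
grip_force: 30.0
```

Request:
play_rows(plan=[[0,0,0,0,0,7],[0,0,0,0,0,7],[0,0,0,0,0,7],[0,0,0,0,0,7],[0,0,0,0,0,7],[0,0,0,0,0,7],[0,0,0,0,0,7],[0,0,0,0,0,7],[0,0,0,0,0,7],[0,0,0,0,0,6.8]])

```text
time: 7.75
tcp_pos: [0.4998, -0.1602, 0.2506]
ee_rot: [-3.141, -0.001, 0.001]
contact_force: [-0.5, 0.2, -1.6]
opening: 0.228
grip_force: 30.0
```

Request:
play_rows(plan=[[0,0,0,0,0,0],[0,0,0,0,0,0],[0,0,0,0,0,0]])

```text
time: 8.0
tcp_pos: [0.4997, -0.1606, 0.2508]
ee_rot: [-3.141, -0.013, 0.0]
contact_force: [-0.0, 0.8, -1.6]
opening: 0.223
grip_force: 30.0
```

```bash
python3 - <<'E'
from h import *
rel([.50,-.16,.25],0)
c=snap("wrist","w4")
s=r.read_state();print(s["tcp_pos"],s["joint_pos"])
E
```

```text
t 8.0 tcp [ 0.4997 -0.1606  0.2508] x-axis yaw 0.47 down [-3.e-04  2.e-04 -1.e+00]
F [-0.02  0.79 -1.58] M [-0.01  0.14 -0.  ] open 19.7 grip 29.999441573163494
turn [-0.01  0.02  0.47]
shift [ 0.32 -0.63  0.81]
[ 0.49966759 -0.16073171  0.25088852] [-3.76077985e-01 -1.09520847e-01  1.41902669e+00  5.40049578e-05
  1.83229855e+00  1.18740259e+00]
```

View pics/w4.png

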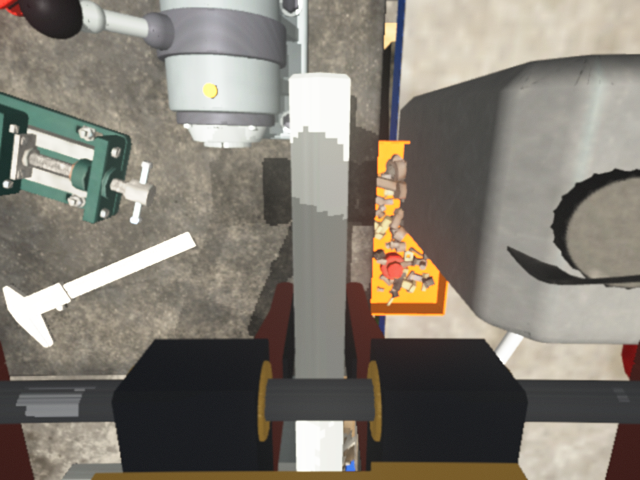

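The wrist now sees the fixture: housing centre column ≈222, mouth at (222,140), lever rod at the upper left, bar end at (320,75).

```bash
cat > fit2.py <<'E'
from h import *
from scipy.optimize import least_squares
def cyl(P,lo,hi,R=.038,fixz=None):
    q=P.reshape(-1,3);q=q[(q[:,2]>.105)&(q[:,2]<.14)&(abs(q[:,1]+.092)<.045)&(q[:,0]>lo)&(q[:,0]<hi)]
    f=lambda p:np.hypot((q[:,1]-p[0])*np.cos(p[1])-(q[:,0]-.58)*np.sin(p[1]),(q[:,2]-p[2]))-R
    s=least_squares(f,[-.092,0,.095],loss="soft_l1",f_scale=.001)
    return s.x,len(q),np.median(abs(s.fun))
if __name__=="__main__":
    c=pickle.load(open("pics/w4.pkl","rb"));P=cloud(c)
    q=P.reshape(-1,3);print("can max z",q[q[:,1]<-.25][:,2].max())
    for lo,hi in((.575,.61),(.585,.608),(.575,.60)):
        s,n,e=cyl(P,lo,hi);print(lo,hi,s[0],np.degrees(s[1]),s[2],n,e)
    for (u,v) in((210,90),(222,120),(222,140),(222,145),(180,100),(275,100),(180,115),(275,115)):
        print(u,v,P[v,u].round(4))
    # mouth face x: column profile
    for u in (215,222,229): print(u,[(v,*P[v,u][[0,2]].round(4)) for v in range(128,152,2)])
    s=np.array([.4997,-.1607,.2508]);b=P.reshape(-1,3)-s;b=b[(abs(b[:,1])<.014)&(b[:,2]>-.01)&(b[:,2]<.02)&(b[:,0]>.015)&(b[:,0]<.13)]
    for lo in(.03,.05,.07,.09):
        k=b[(b[:,0]>lo)&(b[:,0]<lo+.02)];print(lo,len(k),np.percentile(k[:,1],[2,98]),np.median(k[:,2]))
    print("bar end",np.percentile(b[:,0],[99,99.8]))
E
python3 fit2.py
```

```text
can max z 0.24795737981285318
0.575 0.61 -0.09229011082256959 -3.3933591880885787 0.0943126030810331 6268 0.0007146190269400089
0.585 0.608 -0.09327497020277088 -0.3779928407128891 0.09483234531833358 4322 0.0004261059200128432
0.575 0.6 -0.09127208790752044 -8.86732768901207 0.0938590648056615 4327 0.0011249951854428036
210 90 [ 0.5952 -0.0937  0.137 ]
222 120 [ 0.5783 -0.0979  0.1289]
222 140 [ 0.5656 -0.0948  0.1192]
222 145 [ 5.562e-01 -6.610e-02  3.000e-04]
180 100 [ 0.5899 -0.0717  0.1262]
275 100 [ 0.5917 -0.1294  0.1075]
180 115 [ 0.5811 -0.0678  0.1173]
275 115 [ 0.5825 -0.127   0.0868]
215 [(128, np.float64(0.5733), np.float64(0.1233)), (130, np.float64(0.572), np.float64(0.1218)), (132, np.float64(0.5708), np.float64(0.1219)), (134, np.float64(0.5695), np.float64(0.1206)), (136, np.float64(0.5682), np.float64(0.1201)), (138, np.float64(0.5668), np.float64(0.118)), (140, np.float64(0.5656), np.float64(0.1186)), (142, np.float64(0.5642), np.float64(0.1178)), (144, np.float64(0.5625), np.float64(0.1101)), (146, np.float64(0.5612), np.float64(0.1107)), (148, np.float64(0.5533)
[... 767 characters left out ...]
loat64(0.1194)), (134, np.float64(0.5695), np.float64(0.1193)), (136, np.float64(0.5683), np.float64(0.1196)), (138, np.float64(0.5669), np.float64(0.1182)), (140, np.float64(0.5657), np.float64(0.1197)), (142, np.float64(0.5643), np.float64(0.1176)), (144, np.float64(0.5628), np.float64(0.1123)), (146, np.float64(0.5614), np.float64(0.1111)), (148, np.float64(0.5535), np.float64(0.0004)), (150, np.float64(0.5516), np.float64(-0.0009))]
0.03 2943 [-0.00877456  0.01037389] 0.0038437625428276445
0.05 3339 [-0.00860455  0.01051221] 0.00382447168309219
0.07 3823 [-0.00841242  0.01063374] 0.0038500203026995417
0.09 448 [-0.00806831  0.01029742] 0.003466459276092154
bar end [0.09168397 0.09228788]
```

Request:
play_rows(plan=[[15,0,-10,0,0,0.4],[25,0,-10,0,0,0],[20,0,0,0,0,0],[0,0,0,0,0,0],[0,0,0,0,0,0],[0,0,0,0,0,0],[0,0,0,0,0,0]])

```text
time: 8.63
tcp_pos: [0.5589, -0.1612, 0.271]
ee_rot: [3.142, -0.005, -0.001]
contact_force: [-0.2, -0.8, -2.1]
opening: 0.224
grip_force: 30.0
```

```bash
cat >> fit2.py <<'E'
def bar(P,s):
    b=P.reshape(-1,3)-s;b=b[(abs(b[:,1])<.016)&(b[:,2]>-.012)&(b[:,2]<.022)&(b[:,0]>.02)&(b[:,0]<.13)]
    o=[]
    for lo in(.03,.07):
        k=b[(b[:,0]>lo)&(b[:,0]<lo+.02)];o+=[np.percentile(k[:,1],[2,98]).mean()*1e3,np.median(k[:,2])*1e3-8.66]
    return np.array(o+[np.percentile(b[:,0],99.8)*1e3]).round(2)
E
python3 - <<'E'
from fit2 import *
for i in range(4):
    c=snap("wrist","w5");P=cloud(c);s=r.read_state()
    print(s["tcp_pos"].round(5),s["ee_rot"].round(4),s["contact_force"].round(2),bar(P,s["tcp_pos"]))
for lo,hi in((.583,.607),(.583,.61),(.645,.675),(.583,.612)):
    s,n,e=cyl(P,lo,hi);print(lo,hi,s[0],np.degrees(s[1]),s[2],n,e)
q=P.reshape(-1,3);k=q[(q[:,2]>.150)&(q[:,1]>-.07)&(q[:,1]<.0)&(q[:,0]>.6)];print("knob",len(k),k.mean(0),k.min(0),k.max(0))
for y in (-.085,-.09,-.095,-.10,-.105): 
    k=q[(abs(q[:,1]-y)<.0015)&(q[:,2]>.08)&(q[:,2]<.15)];print(y,k[:,0].min())
# profile of radius vs x
k=q[(abs(q[:,1]+.0933)<.01)&(q[:,2]>.1)&(q[:,2]<.16)]
for x in np.arange(.56,.69,.005):
    m=abs(k[:,0]-x)<.002
    if m.sum()>5: print(round(x,3),m.sum(),np.median(k[m,2]).round(4))
E
```

```text
[ 0.5589  -0.16118  0.27118] [ 3.1415e+00 -4.9000e-03 -1.0000e-04] [ 0.68  0.56 -1.88] [ 0.22 -5.08  0.16 -4.99 92.32]
[ 0.55895 -0.16118  0.27131] [ 3.1414e+00 -5.3000e-03  4.0000e-04] [ 0.19 -0.01 -1.9 ] [ 2.000e-01 -4.980e+00  9.000e-02 -4.960e+00  9.229e+01]
[ 0.55901 -0.1612   0.27135] [ 3.1414e+00 -5.3000e-03  6.0000e-04] [ 1.41  0.3  -1.66] [ 2.000e-01 -4.940e+00  8.000e-02 -4.840e+00  9.224e+01]
[ 0.55909 -0.16121  0.27139] [ 3.1414e+00 -5.5000e-03  7.0000e-04] [-0.74 -0.25 -2.13] [ 2.000e-01 -4.850e+00  9.000e-02 -4.780e+00  9.224e+01]
0.583 0.607 -0.09311347856637434 -1.048897321969178 0.09501289058802469 3050 0.0004077415071024361
0.583 0.61 -0.09314020423075871 -0.927351072766469 0.09501103018301789 3461 0.0004012990738758576
0.645 0.675 -0.09560216377381028 0.9993214946051276 0.09456433493860494 4526 0.0004971148184389589
0.583 0.612 -0.09311935886649536 -1.0180278491290597 0.09500882658177559 3732 0.0004006748024658231
knob 2443 [ 0.62854366 -0.03613712  0.17398472] [ 0.61588435 -0.05485936  0.15002604] [ 0.64117908 -0.01798447  0.18568102]
-0.085 0.5610724248748233
-0.09 0.5609881169174056
-0.095 0.5611735539338819
-0.1 0.5604068100002748
-0.105 0.5606080201467113
0.56 39 0.1107
0.565 77 0.1183
0.57 124 0.1205
0.575 90 0.1276
0.58 160 0.1284
0.585 133 0.1322
0.59 151 0.1325
0.595 165 0.1332
0.6 177 0.1326
0.605 169 0.1325
0.61 165 0.1325
0.615 144 0.1342
0.62 176 0.137
0.625 185 0.1368
0.63 179 0.137
0.635 177 0.1368
0.64 177 0.133
0.645 206 0.1322
0.65 208 0.1325
0.655 208 0.1324
0.66 195 0.1323
0.665 190 0.1325
0.67 153 0.1318
0.675 184 0.1244
0.68 45 0.1234
0.685 151 0.1035
```

View pics/w5.png

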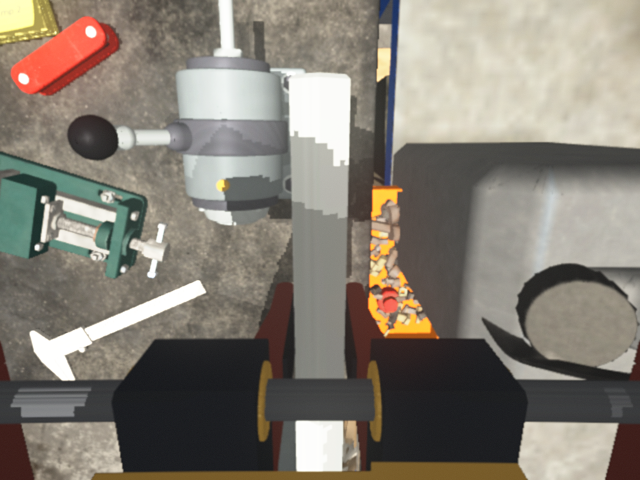

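The whole fixture is visible: lever ring centre at x≈.628, mouth at .561, axis yaw ≈ −0.7°. Next I'll move to the front of the mouth.

Request:
play_rows(plan=[[-20,0,0,0,0,0.5],[-36,0,0,0,0,0],[-36,0,0,0,0,0],[-5,-15,0,0,0,0],[0,-28,0,0,0,0],[0,-26,10,0,0,0],[0,0,30,0,0,0],[0,0,35,0,0,0],[0,0,35,0,0,0],[0,0,30,0,0,0]])

```text
time: 9.67
tcp_pos: [0.4628, -0.0906, 0.1292]
ee_rot: [3.142, -0.018, 0.0]
contact_force: [0.9, 0.2, -1.3]
opening: 0.222
grip_force: 30.0
```

Request:
play_rows(plan=[[0,0,20,0,0,0],[0,0,11.4,0,0,0],[0,0,0,0,0,0],[0,0,0,0,0,0],[0,0,0,0,0,0],[0,0,0,0,0,0]])

```text
time: 10.17
tcp_pos: [0.4645, -0.0914, 0.1019]
ee_rot: [3.141, -0.019, 0.006]
contact_force: [0.2, -0.0, -2.3]
opening: 0.224
grip_force: 30.0
```

```bash
python3 - <<'E'
from fit2 import *
for i in range(3):
    c=snap("wrist","w6");P=cloud(c);s=r.read_state()
    print(s["tcp_pos"].round(5),s["ee_rot"].round(4),s["contact_force"].round(2),bar(P,s["tcp_pos"]))
q=P.reshape(-1,3)
print("bar z",s["tcp_pos"][2])
from scipy.optimize import least_squares
# collet nose cylinders: x .566-.573 (R~25.5 expected top .1205)
for lo,hi in((.564,.5725),):
    k=q[(q[:,0]>lo)&(q[:,0]<hi)&(q[:,2]>.1)&(q[:,2]<.13)&(abs(q[:,1]+.093)<.03)]
    f=lambda p:np.hypot(k[:,1]-p[0],k[:,2]-.095)-p[1]
    o=least_squares(f,[-.093,.0255],loss="soft_l1",f_scale=.0007);print("nose y,R",o.x,len(k),np.median(abs(o.fun)))
im=cv2.imread("pics/w6.png");cv2.imwrite("pics/w6c.png",cv2.resize(im[0:150,220:420],None,fx=4,fy=4,interpolation=cv2.INTER_CUBIC))
E
```

```text
[ 0.4644  -0.09143  0.10167] [ 3.1407 -0.0192  0.0051] [-0.75 -0.83 -2.68] [ -0.23  -4.49  -0.67  -4.23 109.24]
[ 0.46422 -0.0914   0.10135] [ 3.1408 -0.0192  0.0043] [ 0.26 -0.12 -1.73] [ -0.23  -4.44  -0.67  -4.17 109.19]
[ 0.46404 -0.09133  0.10097] [ 3.141  -0.0191  0.0033] [ 0.37 -0.03 -2.01] [ -0.24  -4.4   -0.69  -4.17 109.12]
bar z 0.1009660939083768
nose y,R [-0.09312053  0.02496992] 6624 0.0011588884222381995
```

View pics/w6c.png

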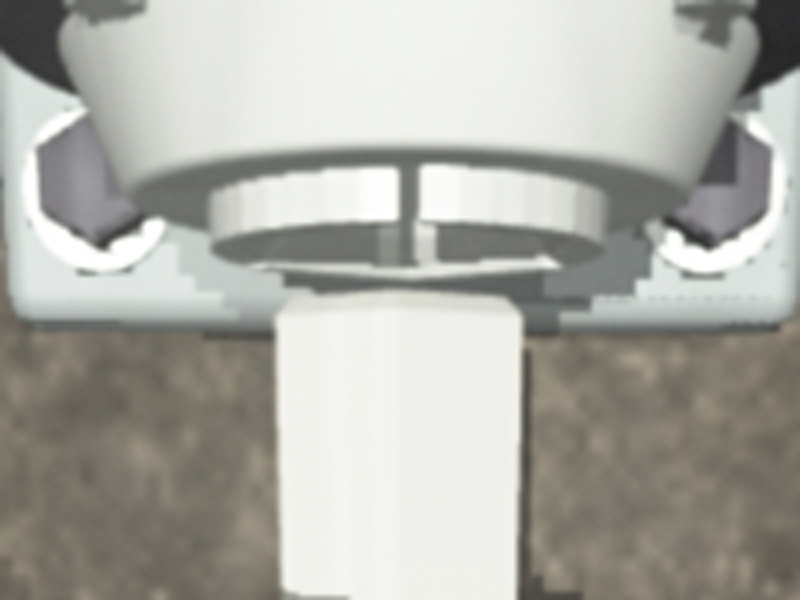

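The crop shows the bar end (277..522, centre ≈400) just in front of the open bore, with the slot and collet centre at ≈409. The bar is therefore ≈0.75 mm too far to +y, which I'll correct before checking height.

Request:
play_rows(plan=[[0,0.8,0,0,0,0],[0,0,0,0,0,0],[0,0,0,0,0,0]])

```text
time: 10.57
tcp_pos: [0.4634, -0.092, 0.0998]
ee_rot: [3.141, -0.019, 0.0]
contact_force: [-0.9, 0.0, -2.3]
opening: 0.222
grip_force: 30.0
```

```bash
cat > chk.py <<'E'
from fit2 import *
def nose(P,y0):
    q=P.reshape(-1,3);k=q[(abs(q[:,1]-y0)<.008)&(q[:,2]>.1)&(q[:,2]<.16)]
    return [(x,int((abs(k[:,0]-x)<.0015).sum()),float(np.median(k[abs(k[:,0]-x)<.0015,2]).round(4))) for x in(.5625,.565,.5675,.57,.5725)]
for n in("w5",): print(n,nose(cloud(pickle.load(open(f"pics/{n}.pkl","rb"))),-.0932))
for i in range(2):
    c=snap("wrist","w7");P=cloud(c);s=r.read_state()
    print(s["tcp_pos"].round(5),s["ee_rot"].round(4),s["contact_force"].round(2))
    q=P.reshape(-1,3);b=q[(abs(q[:,1]+.092)<.02)&(q[:,2]>.095)&(q[:,2]<.115)]
    for lo in(.50,.52,.54):
        k=b[(b[:,0]>lo)&(b[:,0]<lo+.012)];y=np.percentile(k[:,1],[2,98]);print(lo,y.mean().round(5),(np.median(k[:,2])-.00866).round(5))
    print("end",np.percentile(b[b[:,0]<.558][:,0],99.5)); print(nose(P,-.0932))
E
python3 chk.py
```

```text
w5 [(0.5625, 39, 0.1113), (0.565, 49, 0.1184), (0.5675, 75, 0.1197), (0.57, 77, 0.1208), (0.5725, 77, 0.1215)]
[ 0.4634  -0.09198  0.09967] [ 3.1415 -0.0192  0.    ] [ 0.54 -0.25 -1.72]
0.5 -0.09224 0.09492
0.52 -0.09243 0.09496
0.54 -0.09264 0.09498
end 0.5552838934697462
[(0.5625, 556, 0.111), (0.565, 993, 0.1172), (0.5675, 817, 0.1193), (0.57, 830, 0.1205), (0.5725, 124, 0.1207)]
[ 0.46338 -0.09196  0.09962] [ 3.1415e+00 -1.9100e-02 -1.0000e-04] [-0.95  0.93 -2.34]
0.5 -0.0922 0.09482
0.52 -0.09238 0.09488
0.54 -0.09261 0.09492
end 0.5552471061763267
[(0.5625, 558, 0.111), (0.565, 999, 0.1172), (0.5675, 819, 0.1194), (0.57, 819, 0.1204), (0.5725, 117, 0.1205)]
```

Request:
play_rows(plan=[[2,0,0,0,0,0],[1,0,0,0,0,0],[1,0,0,0,0,0],[1,0,0,0,0,0],[1,0,0,0,0,0],[1,0,0,0,0,0],[1,0,0,0,0,0]])

```text
time: 11.25
tcp_pos: [0.4715, -0.0921, 0.0996]
ee_rot: [3.142, -0.019, -0.0]
contact_force: [-0.1, -0.3, -2.0]
opening: 0.226
grip_force: 30.0
```

Request:
play_rows(plan=[[1,0,0,0,0,0],[1,0,0,0,0,0],[1,0,0,0,0,0]])

```text
time: 11.5
tcp_pos: [0.4745, -0.0921, 0.0997]
ee_rot: [3.141, -0.019, 0.0]
contact_force: [-1.0, -0.0, -2.3]
opening: 0.223
grip_force: 30.0
```

Request:
play_rows(plan=[[1,0,0,0,0,0],[1,0,0,0,0,0],[1,0,0,0,0,0],[1,0,0,0,0,0]])

```text
time: 11.83
tcp_pos: [0.4785, -0.0921, 0.0996]
ee_rot: [3.142, -0.019, -0.0]
contact_force: [-0.6, 0.0, -1.2]
opening: 0.225
grip_force: 30.0
```

```bash
python3 -c "
from h import *
rel([.4634,-.092,.0998],-.7)"
```

```text
t 11.8333 tcp [ 0.4785 -0.0921  0.0996] x-axis yaw -0.7 down [-0. -0. -1.]
F [-0.56  0.03 -1.18] M [ 0.01  0.16 -0.06] open 19.8 grip 29.999325042008422
turn [0. 0. 0.]
shift [-15.09   0.04  -0.18]
```

Request:
play_rows(plan=[[2,0,0,0,0,0],[2,0,0,0,0,0],[2,0,0,0,0,0],[2,0,0,0,0,0],[2,0,0,0,0,0]])

```text
time: 12.25
tcp_pos: [0.4886, -0.0923, 0.0996]
ee_rot: [3.141, -0.019, 0.0]
contact_force: [0.2, -0.8, -2.4]
opening: 0.224
grip_force: 30.0
```

Request:
play_rows(plan=[[2,0,0,0,0,0],[2,0,0,0,0,0],[2,0,0,0,0,0],[2,0,0,0,0,0]])

```text
time: 12.58
tcp_pos: [0.4966, -0.0923, 0.0996]
ee_rot: [-3.142, 0.019, 0.0]
contact_force: [-0.1, 0.1, -2.3]
opening: 0.225
grip_force: 30.0
```

```bash
python3 -c "
from h import *
rel([.4634,-.092,.0998],-.7)"
```

```text
t 12.5833 tcp [ 0.4966 -0.0923  0.0996] x-axis yaw -0.7 down [-0.  0. -1.]
F [-0.11  0.1  -2.31] M [0.02 0.15 0.03] open 19.8 grip 29.999372745514847
turn [-0.  0.  0.]
shift [-33.19   0.06  -0.19]
```

Request:
play_rows(plan=[[0.5,0,0,0,0,0],[0.5,0,0,0,0,0],[0.5,0,0,0,0,0],[0.5,0,0,0,0,0],[0.5,0,0,0,0,0],[0.5,0,0,0,0,0]], newtons=7)

```text
time: 13.08
tcp_pos: [0.4994, -0.0924, 0.0997]
ee_rot: [-3.142, 0.019, -0.0]
contact_force: [-0.2, -0.3, -1.7]
opening: 0.227
grip_force: 7.0
```

Request:
play_rows(plan=[[0.6,0,0,0,0,0],[0.6,0,0,0,0,0],[0.6,0,0,0,0,0],[0.6,0,0,0,0,0],[0.6,0,0,0,0,0]])

```text
time: 13.5
tcp_pos: [0.5025, -0.0924, 0.0996]
ee_rot: [-3.142, 0.019, 0.0]
contact_force: [-0.3, 0.8, -1.0]
opening: 0.224
grip_force: 7.0
```

Request:
play_rows(plan=[[0.6,0,0,0,0,0],[0.6,0,0,0,0,0],[0.6,0,0,0,0,0],[0.6,0,0,0,0,0]])

```text
time: 13.83
tcp_pos: [0.5049, -0.0925, 0.0996]
ee_rot: [3.142, -0.019, 0.0]
contact_force: [0.8, 0.3, -0.8]
opening: 0.227
grip_force: 7.0
```

Request:
play_rows(plan=[[0.6,0,0,0,0,0],[0.6,0,0,0,0,0],[0.6,0,0,0,0,0],[0.6,0,0,0,0,0]])

```text
time: 14.17
tcp_pos: [0.5072, -0.0925, 0.0996]
ee_rot: [3.142, -0.019, 0.0]
contact_force: [0.3, -0.5, -0.6]
opening: 0.231
grip_force: 7.0
```

Request:
play_rows(plan=[[0.6,0,0,0,0,0],[0.6,0,0,0,0,0],[0.6,0,0,0,0,0],[0.6,0,0,0,0,0]])

```text
time: 14.5
tcp_pos: [0.5096, -0.0925, 0.0996]
ee_rot: [3.142, -0.019, 0.0]
contact_force: [1.1, 0.1, -1.6]
opening: 0.227
grip_force: 7.0
```

Request:
play_rows(plan=[[0.6,0,0,0,0,0],[0.6,0,0,0,0,0],[0.6,0,0,0,0,0],[0.6,0,0,0,0,0]])

```text
time: 14.83
tcp_pos: [0.512, -0.0925, 0.0996]
ee_rot: [3.142, -0.019, -0.0]
contact_force: [-0.4, 0.0, -0.9]
opening: 0.229
grip_force: 7.0
```

Request:
play_rows(plan=[[0.6,0,0,0,0,0],[0.6,0,0,0,0,0],[0.6,0,0,0,0,0],[0.6,0,0,0,0,0]])

```text
time: 15.17
tcp_pos: [0.5144, -0.0926, 0.0997]
ee_rot: [3.142, -0.019, 0.0]
contact_force: [0.3, 0.2, -1.9]
opening: 0.228
grip_force: 7.0
```

Request:
play_rows(plan=[[0.6,0,0,0,0,0],[0.6,0,0,0,0,0],[0.6,0,0,0,0,0],[0.6,0,0,0,0,0]])

```text
time: 15.5
tcp_pos: [0.5169, -0.0926, 0.0997]
ee_rot: [3.142, -0.019, 0.0]
contact_force: [-0.6, 0.2, -1.8]
opening: 0.227
grip_force: 7.0
```

Request:
play_rows(plan=[[0.6,0,0,0,0,0],[0.6,0,0,0,0,0],[0.6,0,0,0,0,0],[0.6,0,0,0,0,0]])

```text
time: 15.83
tcp_pos: [0.5192, -0.0926, 0.0996]
ee_rot: [-3.142, 0.019, -0.0]
contact_force: [-0.2, 0.2, -1.9]
opening: 0.227
grip_force: 7.0
```

Request:
play_rows(plan=[[0.6,0,0,0,0,0],[0.6,0,0,0,0,0],[0.6,0,0,0,0,0],[0.6,0,0,0,0,0]])

```text
time: 16.17
tcp_pos: [0.5216, -0.0926, 0.0996]
ee_rot: [-3.142, 0.019, 0.0]
contact_force: [0.1, -0.4, -2.1]
opening: 0.228
grip_force: 7.0
```

Request:
play_rows(plan=[[0.6,0,0,0,0,0],[0.6,0,0,0,0,0],[0.6,0,0,0,0,0],[0.6,0,0,0,0,0]])

```text
time: 16.5
tcp_pos: [0.524, -0.0927, 0.0996]
ee_rot: [-3.142, 0.019, 0.0]
contact_force: [0.0, 0.3, -2.2]
opening: 0.225
grip_force: 7.0
```

Request:
play_rows(plan=[[0.6,0,0,0,0,0],[0.6,0,0,0,0,0],[0.6,0,0,0,0,0],[0.6,0,0,0,0,0]])

```text
time: 16.83
tcp_pos: [0.5264, -0.0927, 0.0996]
ee_rot: [3.142, -0.019, -0.0]
contact_force: [0.5, -0.5, -2.0]
opening: 0.224
grip_force: 7.0
```

Request:
play_rows(plan=[[0.6,0,0,0,0,0],[0.6,0,0,0,0,0],[0.6,0,0,0,0,0],[0.6,0,0,0,0,0]])

```text
time: 17.17
tcp_pos: [0.5288, -0.0927, 0.0996]
ee_rot: [-3.142, 0.019, 0.0]
contact_force: [-0.4, -0.5, -1.9]
opening: 0.229
grip_force: 7.0
```

Request:
play_rows(plan=[[0.6,0,0,0,0,0],[0.6,0,0,0,0,0],[0.6,0,0,0,0,0],[0.6,0,0,0,0,0]])

```text
time: 17.5
tcp_pos: [0.5312, -0.0928, 0.0996]
ee_rot: [3.142, -0.019, -0.0]
contact_force: [0.5, 0.1, -2.5]
opening: 0.226
grip_force: 7.0
```

Request:
play_rows(plan=[[0.6,0,0,0,0,0],[0.6,0,0,0,0,0],[0.6,0,0,0,0,0],[0.6,0,0,0,0,0]])

```text
time: 17.83
tcp_pos: [0.5323, -0.0927, 0.099]
ee_rot: [-3.141, 0.019, 0.006]
contact_force: [-6.6, 0.1, -1.7]
opening: 0.221
grip_force: 7.0
```

Request:
play_rows(plan=[[0.6,0,0,0,0,0],[0.6,0,0,0,0,0],[0.6,0,0,0,0,0],[0.6,0,0,0,0,0]])

```text
time: 18.17
tcp_pos: [0.5337, -0.0928, 0.0985]
ee_rot: [-3.141, 0.02, 0.01]
contact_force: [-9.0, 0.0, 0.2]
opening: 0.229
grip_force: 7.0
```

The stop has been felt at TCP x≈.532: the force rose to 9 N, under the 12 N at which the stop shifts. I'll ease the load and let go.

Request:
play_rows(plan=[[-1,0,0,0,0,0],[-0.5,0,0,0,0,0],[0,0,0,0,0,0]])

```text
time: 18.42
tcp_pos: [0.5338, -0.0928, 0.0992]
ee_rot: [-3.141, 0.019, 0.003]
contact_force: [-5.2, -0.1, -2.6]
opening: 0.229
grip_force: 7.0
```

Request:
play_rows(plan=[[0,0,0,0,0,0],[0,0,0,0,0,0],[0,0,0,0,0,0],[0,0,0,0,0,0],[0,0,0,0,0,0]], fingers=120)

```text
time: 18.83
tcp_pos: [0.5349, -0.0929, 0.1002]
ee_rot: [3.141, -0.019, 0.002]
contact_force: [0.1, 0.7, 0.6]
opening: 0.522
grip_force: 0.0
```

```bash
python3 - <<'E'
from h import *
rel([.532,-.0925,.25],0);c=snap("wrist","w8");P=cloud(c);q=P.reshape(-1,3)
b=q[(abs(q[:,1]+.092)<.016)&(q[:,2]>.08)&(q[:,2]<.115)&(q[:,0]<.56)];print("rear? front?",b[:,0].min(),b[:,0].max())
for lo in(.44,.46,.48,.5,.54):
    k=b[(b[:,0]>lo)&(b[:,0]<lo+.015)]
    if len(k)>20:print(lo,len(k),np.percentile(k[:,1],[2,98]).mean(),np.median(k[:,2])-.00866)
E
```

```text
t 18.8333 tcp [ 0.5349 -0.0929  0.1002] x-axis yaw -0.69 down [ 1.3e-03 -2.0e-04 -1.0e+00]
F [0.14 0.67 0.61] M [-0.08  0.18  0.02] open 46.0 grip 0.0
turn [ 0.01 -0.08 -0.69]
shift [  -2.73   -0.3  -149.85]
rear? front? 0.45910161829289575 0.5598583213298514
0.46 970 -0.09168695013217246 0.08948530803574894
0.48 811 -0.09175375080289269 0.09089088788719549
0.5 322 -0.09232413041486956 0.09063184814048347
0.54 1795 -0.092798281159484 0.09308271757754089
```

```bash
python3 - <<'E'
from h import *
from scipy.optimize import least_squares
c=pickle.load(open("pics/w5.pkl","rb"));P=cloud(c);F=c["frame"].astype(int)
m=(F.max(-1)<70)&(P[...,2]>.145)&(P[...,2]<.2)&(P[...,1]>-.07)&(P[...,1]<0);k=P[m]
o=least_squares(lambda p:np.linalg.norm(k-p,axis=1)-.013,[.628,-.03,.17],loss="soft_l1",f_scale=.001).x
print(len(k),o,"R",np.hypot(o[1]+.0936,o[2]-.095),"lean",np.arctan2(o[1]+.0936,o[2]-.095))
q=cloud(pickle.load(open("pics/w4.pkl","rb"))).reshape(-1,3)
for P2 in(q,P.reshape(-1,3)):
  for z in(.12,.16,.2,.22): 
    s=P2[(P2[:,1]<-.17)&(P2[:,2]>z)&(P2[:,2]<.26)&(P2[:,0]>.52)&(P2[:,0]<.78)];print(z,len(s),s[:,1].max() if len(s) else '')
E
```

```text
1631 [ 0.62809247 -0.0289112   0.17088867] R 0.09971826048135746 lean 0.7058956535682634
0.12 28730 -0.17000602804104634
0.16 22023 -0.17000602804104634
0.2 5156 -0.17000602804104634
0.22 30 -0.17000602804104634
0.12 31119 -0.1720308933080698
0.16 25536 -0.1720308933080698
0.2 7489 -0.1720308933080698
0.22 1168 -0.1720308933080698
```

Request:
play_rows(plan=[[0,0,-10,0,0,0],[0,0,-25,0,0,0],[0,0,-35,0,0,0],[0,0,-38,0,0,0],[0,0,-38,0,0,0],[0,0,-14,0,0,0]])

```text
time: 19.38
tcp_pos: [0.5354, -0.093, 0.2674]
ee_rot: [3.139, -0.019, 0.015]
contact_force: [1.4, 0.1, 1.3]
opening: 0.529
grip_force: 0.0
```

Request:
play_rows(plan=[[12,-14,0,0,0,0],[25,-30,0,0,0,0],[25,-30,0,0,0,0],[25,-30,0,0,0,0],[5,-6,0,0,0,0],[0,0,20,0,0,0],[0,0,30,0,0,0],[0,0,22,0,0,0],[0,0,10,0,0,0],[0,0,0,0,0,0]], fingers=255, newtons=30)

```text
time: 20.22
tcp_pos: [0.6265, 0.0159, 0.1747]
ee_rot: [-3.142, 0.019, 0.008]
contact_force: [-0.6, -0.6, 0.7]
opening: 0.005
grip_force: 0.0
```

```bash
python3 -c "
from h import *
rel([.628,.015,.185],-.7)
for th in np.arange(0,1.51,.15):
    a=.72-th; print(round(th,2),'ball',(-.0936+.1*np.sin(a)).round(4),(.095+.1*np.cos(a)).round(4))"
```

```text
t 20.2167 tcp [0.6265 0.0159 0.1747] x-axis yaw -0.7 down [-0.0052  0.     -1.    ]
F [-0.6  -0.62  0.67] M [-0.03  0.15  0.01] open 0.4 grip 0.0
turn [ 0.   0.3 -0. ]
shift [  1.44   0.86 -10.27]
0.0 ball -0.0277 0.1702
0.15 ball -0.0396 0.1792
0.3 ball -0.0528 0.1863
0.45 ball -0.0669 0.1914
0.6 ball -0.0816 0.1943
0.75 ball -0.0966 0.195
0.9 ball -0.1115 0.1934
1.05 ball -0.126 0.1896
1.2 ball -0.1398 0.1837
1.35 ball -0.1525 0.1758
1.5 ball -0.1639 0.1661
```

Request:
play_rows(plan=[[1,8,0,0,0,0],[0,8,0,0,0,0],[0,6,-4.5,0,0,0],[0,6,-4.5,0,0,0],[0,6.6,-3.6,0,0,0],[0,6.6,-3.6,0,0,0]])

```text
time: 20.72
tcp_pos: [0.6287, -0.023, 0.1969]
ee_rot: [-3.136, 0.015, -0.005]
contact_force: [-2.8, 11.6, 6.2]
opening: 0.006
grip_force: 5.9
```

Request:
play_rows(plan=[[0,7,-3,0,0,0],[0,7,-3,0,0,0],[0,7.3,-2,0,0,0],[0,7.3,-2,0,0,0]])

```text
time: 21.05
tcp_pos: [0.6292, -0.0519, 0.2088]
ee_rot: [-3.138, 0.015, -0.011]
contact_force: [0.2, 8.5, 6.4]
opening: 0.005
grip_force: 4.2
```

Request:
play_rows(plan=[[0,7.5,-1,0,0,0],[0,7.5,-0.5,0,0,0],[0,7.5,0,0,0,0],[0,7.5,0.5,0,0,0],[0,7.3,1.5,0,0,0],[0,7.3,1.5,0,0,0]])

```text
time: 21.55
tcp_pos: [0.6284, -0.0975, 0.2057]
ee_rot: [-3.139, 0.017, -0.009]
contact_force: [0.3, 5.8, 5.0]
opening: 0.003
grip_force: 3.5
```

Request:
play_rows(plan=[[0,7,2.4,0,0,0],[0,7,2.4,0,0,0],[0,6.4,3.5,0,0,0],[0,6.4,3.5,0,0,0]])

```text
time: 21.88
tcp_pos: [0.6282, -0.1242, 0.1939]
ee_rot: [-3.139, 0.016, -0.009]
contact_force: [0.6, 6.7, 5.2]
opening: 0.005
grip_force: 3.8
```

Request:
play_rows(plan=[[0,5,3.5,0,0,0],[0,5,3.5,0,0,0],[0,4,2,0,0,0],[0,0,0,0,0,0]])

```text
time: 22.22
tcp_pos: [0.6279, -0.1385, 0.1839]
ee_rot: [-3.139, 0.017, -0.007]
contact_force: [0.7, 5.6, 2.3]
opening: 0.004
grip_force: 2.9
```

```bash
python3 - <<'E'
from h import *
rel([.628,-.137,.19],-.7)
for n in ("top","scene"):
    c=snap(n,n+"9");P=cloud(c);F=c["frame"].astype(int)
    m=(F.max(-1)<60)&(P[...,2]>.15)&(P[...,2]<.2)&(abs(P[...,1]+.165)<.03)&(abs(P[...,0]-.628)<.03);k=P[m];print(n,len(k),k.mean(0) if len(k) else '')
im=cv2.imread("pics/scene9.png");cv2.imwrite("pics/s9c.png",cv2.resize(im[200:400,380:580],None,fx=3,fy=3,interpolation=cv2.INTER_CUBIC))
E
```

```text
t 22.2167 tcp [ 0.6279 -0.1385  0.1839] x-axis yaw -0.63 down [ 0.0045  0.0023 -1.    ]
F [0.7  5.62 2.28] M [ 0.95 -0.07  0.04] open 0.3 grip 2.9085246473550797
turn [-0.14 -0.25  0.07]
shift [ 0.15 -1.47 -6.15]
top 0 
scene 532 [ 0.62091879 -0.15263319  0.17972431]
```

View pics/s9c.png

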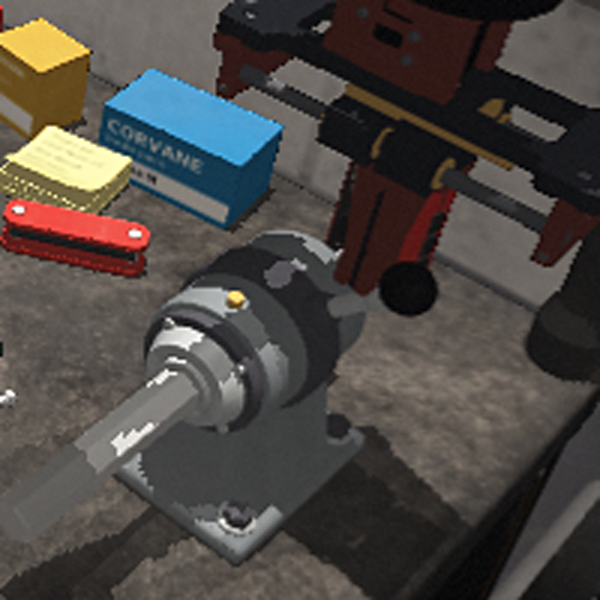

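The crop shows the fingers behind the black ball at (408,288), the lever nearly down on the far side, and the bar held in the mouth. No end stop felt yet, so I'll keep pushing.

Request:
play_rows(plan=[[0,2,1,0,0,0],[0,2,1,0,0,0],[0,0,0,0,0,0]])

```text
time: 22.57
tcp_pos: [0.6278, -0.1414, 0.1818]
ee_rot: [-3.138, 0.016, -0.006]
contact_force: [0.5, 8.3, 1.6]
opening: 0.007
grip_force: 4.3
```

Request:
play_rows(plan=[[0,1.5,0.5,0,0,0],[0,1.5,0,0,0,0],[0,0,0,0,0,0]])

```text
time: 22.82
tcp_pos: [0.6278, -0.1431, 0.1806]
ee_rot: [-3.136, 0.014, -0.005]
contact_force: [1.0, 12.8, 1.0]
opening: 0.005
grip_force: 6.1
```

Request:
play_rows(plan=[[0,2,0,0,0,0],[0,2,0,0,0,0],[0,0,0,0,0,0]])

```text
time: 23.07
tcp_pos: [0.6278, -0.1435, 0.1806]
ee_rot: [-3.129, 0.009, -0.004]
contact_force: [0.1, 23.8, 3.0]
opening: 0.006
grip_force: 11.6
```

Request:
play_rows(plan=[[0,2,0,0,0,0],[0,2,0,0,0,0],[0,0,0,0,0,0]])

```text
time: 23.32
tcp_pos: [0.6278, -0.1438, 0.1807]
ee_rot: [-3.124, 0.003, -0.003]
contact_force: [-0.4, 33.7, 4.5]
opening: 0.005
grip_force: 17.0
```

The force climbs steeply with no movement, so this is the end stop. I'll back off and check.

Request:
play_rows(plan=[[0,-6,0,0,0,0],[0,-6,0,0,0,0],[0,-6,-10,0,0,0],[0,0,-30,0,0,0],[0,0,-40,0,0,0],[0,0,-30,0,0,0],[-25,-20,0,0,0,0],[-35,-20,0,0,0,0],[-35,-20,0,0,0,0],[-5,0,0,0,0,0]])

```text
time: 24.15
tcp_pos: [0.5238, -0.0731, 0.2908]
ee_rot: [-3.141, 0.018, -0.001]
contact_force: [-0.6, 0.6, -0.4]
opening: 0.009
grip_force: 0.0
```

Request:
play_rows(plan=[[0,0,0,0,0,0],[0,0,0,0,0,0],[0,0,0,0,0,0]])

```text
time: 24.4
tcp_pos: [0.5286, -0.0759, 0.2893]
ee_rot: [3.141, -0.021, 0.002]
contact_force: [-0.4, -0.6, -0.7]
opening: 0.001
grip_force: 0.0
```

```bash
python3 - <<'E'
from h import *
from scipy.optimize import least_squares
rel([.528,-.07,.28],-.7)
for n in("wrist","scene","top"):
    c=snap(n,n+"10");P=cloud(c);F=c["frame"].astype(int)
    m=(F.max(-1)<70)&(P[...,2]>.14)&(P[...,2]<.2)&(abs(P[...,1]+.165)<.03)&(abs(P[...,0]-.628)<.03);k=P[m]
    if len(k)<20: print(n,len(k));continue
    o=least_squares(lambda p:np.linalg.norm(k-p,axis=1)-.013,[.628,-.165,.165],loss="soft_l1",f_scale=.001).x
    print(n,len(k),o,"R",np.hypot(o[1]+.0940,o[2]-.095),"theta",.72-np.arctan2(o[1]+.0940,o[2]-.095))
    if n!="wrist":
        q=P.reshape(-1,3);b=q[(abs(q[:,1]+.092)<.016)&(q[:,2]>.085)&(q[:,2]<.12)&(q[:,0]>.4)&(q[:,0]<.56)]
        print("bar rear",np.percentile(b[:,0],[.5,2]),"z",[np.median(b[abs(b[:,0]-x)<.01][:,2]).round(4) for x in(.45,.48,.51,.54)])
E
```

```text
t 24.4 tcp [ 0.5286 -0.0759  0.2893] x-axis yaw -0.77 down [ 1.5e-03 -8.0e-04 -1.0e+00]
F [-0.39 -0.62 -0.71] M [-0.    0.12  0.02] open 0.1 grip 0.0
turn [ 0.04 -0.09 -0.07]
shift [-0.68 -5.93  9.34]
wrist 1351 [ 0.62636821 -0.16437052  0.16582849] R 0.09984330055973135 theta 1.5021547610082324
scene 280 [ 0.6280731  -0.16360969  0.16730022] R 0.10036349350070331 theta 1.486440963964113
bar rear [0.4356451  0.43608855] z [np.float64(0.1033), np.float64(0.1036), np.float64(0.1038), np.float64(0.1043)]
top 0
```

View pics/scene10.png

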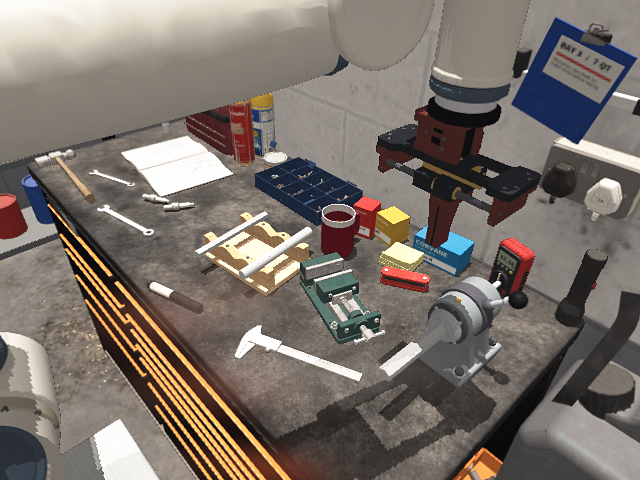

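The lever is at its end stop (θ≈1.50). The bar is level and gripped at a depth of ≈64 mm, matching where the stop was felt. Other things are in place and the robot is clear.

```bash
python3 -c "
from h import *
print(r.hand_in())"
```

```text
the job is handed in; nothing more can be done
None
```

The thick hex bar is home on the depth stop at about 64 mm (I saw at most 9 N, under the 12 N limit), the lever is over to its end stop at about 1.5 rad, and the job was handed in at about 24.6 s; no verdict came back.

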